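# Put the bearing away in the screw-top tin

### The arm

A 6-joint arm with a two-finger parallel gripper is mounted at the origin on the work surface. World frame = base frame: x ahead of the robot, y to its left, z up, the work surface at z = 0. Lengths are in mm, angles in rad, forces in N, time in s.
With the tool pointing down it reaches from about 275 to 750 mm from the base axis. Payload 10.2 kg.
Tool frame: the origin (TCP) lies midway between the tips of the shut fingers; the grasp point (between the pads) lies 19 mm behind it; z points along the fingers, y is the line along which they close (so a half turn about z gives the same grasp; the last joint's range is limited). The gripper opens to 85 mm and grips with 20 to 120 N. Pads are 22 mm wide; open, the fingers measure 114 mm over their backs; the gripper's body (76 mm by 85 mm) begins 54 mm behind the grasp point. The pads swing forward as they close: fully open they stand 13 mm farther back than shut.
Start: joints at [-1.39, 0.313, 1.498, -0, 1.331, -0.223], TCP at [206.269, -482.788, 231.294] pointing down, gripper open.
Joint ranges: [-2.94, 2.94], [-0.97, 2.17], [0.19, 2.56], [-1.23, 4.37], [0.02, 3.11], [-2.88, 2.88]. Speed limits (rad/s): [2.39, 2.39, 3.01, 3.14, 3.14, 3.14].

### API

Orientations are given as a unit quaternion [w, x, y, z].
In Python, from rig import ctrl gives the robot as it stands.
- The arm moves only by the tool send_rows, never from a script. Its argument "targets" is a list of rows, each a list of 7 numbers: the closure, from -1 (fully open) to 1 (shut), so that 0 is half open, then the shift along the tool's x, y, z in m, then the turn, a rotation vector about the tool's x, y, z in rad. In form: [[claw, dx, dy, dz, ax, ay, az], ...]. A call has exactly 10 rows; each row shifts and turns the commanded pose from where the row before left it, along the tool's axes as they then stand; what a row does not reach is not made up. A row lasts 1/8 s, in which the tool goes at most 62.5 mm and 10.7 degrees, less where a joint would pass 70% of its speed; a pose out of reach is approached as far as the arm can. A call with a gripper value outside its range is refused whole. The fingers move at their own pace and stop on an object; "squeeze" is the grip in N (left out, the last holds). Time passes only in rows, so rows that do not move let the fingers close, or fill a call up. It gives the time, the measured TCP pose, the force, the opening and the grip force at its end, in the units of the state.
- ctrl.sense(): the state, without advancing time (a new reading comes with each control period).
- ctrl.capture(name): name is "scene" or "side" or "wrist"; returns a dict with "img" (384x512x3 uint8, red, green, blue), "camera_matrix" (3x3 intrinsics, pixels), "R" (3x3) and "t" (3): a world point X has camera coordinates R X + t. Camera axes: x right, y down, z forward; pixel columns grow to the right and rows downward; lengths in mm; the calibration is good to about 2 mm. A picture is of the moment at which its call begins. There is no depth.
- ctrl.finish_job(): hands the job in; it is judged then, once.
Trained networks look in a picture, given as the dict that the camera call returned (one of the last four; its "shot" number tells which), for a name from the list of things; names that differ only in an ending like _2 or _b are one class to them, and where a whole thing is asked for, a point or a joint stands for the part that bears it (a point fixed in the world has none). Each returns a list of dicts, best first, with "score" (0 to 1); they miss things now and then, are a little off and sometimes report something else, mostly with a low value. They report only what shows in the picture. A call takes as long as a camera call.
- ctrl.boxes_of(query, picture): "extent" ([left, top, width, height] in pixels, round what is visible of it).
- ctrl.landmark_of(query, picture): "point" ([column, row] in pixels: a listed point, or the origin of a listed thing).
The state is a dict: "time_s": time; "joints": joint angles; "dq": joint speeds; "tau": joint torques, N m; "eef_pos": TCP position; "ee_rot": TCP orientation; "force": force on the tool from outside, world axes, zero at the start; "wrist_torque": the same for the moment, N m; "grip_width": opening from 0.0 (shut) to 1.0 (fully open); "grip_force": force on a finger pad.
Only numpy, scipy, OpenCV 4.12 (cv2) and the standard library are available. Lean on these libraries where they do the work, as an engineer would, in place of code of your own. Each camera call takes 0.05 s, during which the arm holds its last target. There are 200 camera calls.

### The job

Put the finished bearing (the solid-looking one with seals, not the open rings beside it) from the steel block into the leaning tin and let go of it. Then swing the tin's captive lid fully shut, and only after that screw its cap fully tight: clockwise by the black knob, about a fifth of a turn, to the stop. Do not turn the cap before the lid is shut, and leave the rings, tools, oiler and cup where they are.

Things in the scene. Friction and masses are not known exactly. Their poses are not given: they have to be found in the camera images.
- bearing: The finished ball bearing: steel disc, diameter 32, height 14, dark seal rings and a small black bore on its face, about 50 g. It lies flat on the steel block between two open rings, in any of the three places. Origin: centre of its underside; z up.
- anvil: Fixed steel block with masking tape on two edges, on a wooden block 200 x 260; its flat steel top (160 x 230) is 60 above the table. Origin: centre of the underside on the table; z up, y along the row of bearing and rings (spaced about 70).
- tin_floor (a point): Centre of the tin's inner floor. The round aluminium tin is fixed on a sloping cradle and leans 26 degrees, its mouth towards its front (the robot's side): z is the tin's axis, out of the mouth; x points to the hinge side (back, up the slope); y is across, level. Inner diameter 80, depth 34 from floor to rim, wall 3.
- tin_mouth (a point): Centre of the tin's mouth, level with its rim; same axes as tin_floor. Two small steel hooks stand on the rim at +y and -y (53 from the axis), 13 higher than the rim.
- lid_hinge (a point): Middle of the lid's hinge, at the back of the rim, 52 from the tin's axis along +x of tin_floor, level with the rim; the hinge line runs along y. The axes turn with the lid; when shut they are those of tin_floor.
- lid (a joint): Angle of the lid about lid_hinge, rad: 0 shut on the rim, growing as it opens up and back; it starts open at about 1.6 to 1.9 and has a stiff hinge: it stays where it is left and must be pushed (some 2 to 3 N at the knob) all the way down.
- cap_top (a point): Centre of the top face of the black ribbed knob (diameter 40, 30 tall) that turns the cap; z is its axis, out of the knob (along the tin's axis when shut). It is 52 from the hinge and 41 above the rim when shut. Below the knob: strap ring, diameter 54, 3 thick, and aluminium cap disc, diameter 88, 8 thick. Fingers can grip all round, down to 30 below this point.
- cap (a joint): Rotation of the cap in the lid, rad: it grows as the knob is turned clockwise seen from outside (looking down on the knob). It starts at 0 to 0.25 (loose); 1.3 is the stop (tight), where the cap's two ears lie under the tin's two hooks. Friction 0.1 N m.
- ring_a: Bystander: open steel ring, outer diameter 46, hole 32, height 9, on the steel block. Origin: centre of the underside.
- ring_b: Bystander: open steel ring, outer diameter 40, hole 24, height 7, on the steel block. Origin: centre of the underside.
- hammer: Bystander: small hammer with wooden handle, 220 long, lying on the table. Origin: underside.
- oiler: Bystander: clear oil bottle, diameter 48, height 120. Origin: centre of the underside.
- cup: Bystander: steel cup, diameter 70, height 70. Origin: centre of the underside.
- caliper: Bystander: caliper, 200 long, lying on the table. Origin: underside.

How it is judged (in metres and radians):
On the way, in this order (a step that is already met when the one before it is completed fails the run):
1. the bearing lies in the tin, released (distance between bearing and tin_floor below 0.042 m and z of bearing in the frame of tin_floor between -0.01 and 0.03 m and contact force between the fingers and bearing below 0.1 N), for 0.2 s.
2. the lid is swung shut over it, the cap still loose (distance between bearing and tin_floor below 0.042 m and z of bearing in the frame of tin_floor between -0.01 and 0.03 m and value of joint lid below 0.06 rad and value of joint cap below 0.6 rad), for 0.2 s.
3. the cap is screwed tight on the shut lid (distance between bearing and tin_floor below 0.042 m and z of bearing in the frame of tin_floor between -0.01 and 0.03 m and value of joint lid below 0.06 rad and value of joint cap above 1.15 rad), for 0.2 s.
At the end, for the whole second after the job is handed in: The bearing is at rest inside the tin (its origin within 42 mm of the floor's centre and less than 30 mm above the floor), the lid is shut to within 0.06 rad, the cap is turned past 1.15 rad, and nothing moves (all of step 3 and linear speed of bearing below 0.02 m/s and velocity of joint each of lid, cap below 0.05 rad/s); the robot touches nothing.
It fails at once if a ring, the hammer, the oiler, the cup or the caliper is moved more than 30 mm (distance of any of ring_a, ring_b, hammer, oiler, cup, caliper from where it was at the start of the episode above 0.03 m).
It fails at once if the cap is turned past 0.6 rad while the lid is open (over 0.15 rad) (value of joint cap above 0.6 rad and value of joint lid above 0.15 rad).
It also fails if it takes over 61 s, if anything falls off the work surface, if the arm or the gripper's body presses on something with over 40 N, if the wrist force passes 120 N, or if a joint passes its speed limit or range.

## Working session

There is one attempt and no reset: what is moved stays moved. The work goes in short steps, Python scripts to look and compute and a tool call to move; the robot and the scene stay as the last step left them, time stands still between calls to the robot, and variables do not carry over. Pictures are saved under pics/ and viewed, at most 10 in all, crops included, and the job is handed in when it is done.

Besides the shell and the picture viewer there is one more tool, called after "Call:" as a command line: name --pt "numbers of a row" for each row, then --argument value for the rest. send_rows: Moves the arm, as the interface text tells. Its arguments: {"type":"object","properties":{"targets":{"type":"array"},"squeeze":{"type":"number"}},"required":["targets"]}

```bash
mkdir -p pics; ls; cat > h.py <<'E'
import numpy as np, cv2, itertools
from scipy.spatial.transform import Rotation as Rn
from rig import ctrl
def save(p,n): cv2.imwrite('pics/'+n,p['img'][:,:,::-1])
def ray(p,uv):
    K,R,t=[np.array(p[k],float) for k in('camera_matrix','R','t')]
    d=R.T@np.linalg.solve(K,[uv[0],uv[1],1]); return -R.T@t,d/np.linalg.norm(d)
def proj(p,X):
    K,R,t=[np.array(p[k],float) for k in('camera_matrix','R','t')]
    c=K@(R@np.array(X,float)+t); return c[:2]/c[2]
def onz(p,uv,z):
    o,d=ray(p,uv); return o+d*(z-o[2])/d[2]
def tri(obs):
    A=np.zeros((3,3));b=np.zeros(3);L=[]
    for p,uv in obs:
        o,d=ray(p,uv);M=np.eye(3)-np.outer(d,d);A+=M;b+=M@o;L.append((o,d))
    X=np.linalg.solve(A,b); return X,[round(float(np.linalg.norm((np.eye(3)-np.outer(d,d))@(X-o))),1) for o,d in L]
def pose():
    s=ctrl.sense(); q=s['ee_rot']; return np.array(s['eef_pos']),Rn.from_quat([q[1],q[2],q[3],q[0]]),s
E
python3 - <<'E'
from h import *
P={n:ctrl.capture(n) for n in('scene','side','wrist')}
np.set_printoptions(precision=1,suppress=True)
for n,p in P.items(): save(p,n+'0.png'); print(n,'cam at',ray(p,(256,192))[0])
for q in['bearing','anvil','tin_floor','tin_mouth','lid_hinge','cap_top','ring_a','ring_b']:
    obs=[]
    for n,p in P.items():
        l=ctrl.landmark_of(q,p)
        print(q,n,[(np.round(x['point']),round(x['score'],2)) for x in l[:3]])
        if l and l[0]['score']>.3: obs.append((p,l[0]['point']))
    if len(obs)>1: print('   ',tri(obs))
print(ctrl.sense())
cv2.imwrite('pics/a.png',np.vstack([P['scene']['img']])[:,:,::-1])
E
```

```text
pics
scene cam at [1080.7  301.2  771.9]
side cam at [ 82.1 798.1 603.2]
wrist cam at [ 273.7 -453.9  372.1]
bearing scene [(array([329., 198.]), 0.46)]
bearing side [(array([244., 270.]), 0.5)]
bearing wrist []
    (array([500.4, 217.8,  57.8]), [0.9, 0.9])
anvil scene [(array([321., 219.]), 0.93)]
anvil side [(array([238., 293.]), 0.85), (array([252., 180.]), 0.73)]
anvil wrist []
    (array([518.6, 213.8,  -8.9]), [0.3, 0.3])
tin_floor scene [(array([165., 173.]), 0.64)]
tin_floor side [(array([284., 167.]), 0.91)]
tin_floor wrist []
    (array([ 628.6, -158.8,   88.4]), [1.6, 1.6])
tin_mouth scene [(array([167., 162.]), 0.95), (array([190., 248.]), 0.16)]
tin_mouth side [(array([292., 161.]), 0.95)]
tin_mouth wrist []
    (array([ 609.3, -160.3,  109. ]), [0.2, 0.2])
lid_hinge scene [(array([156., 164.]), 0.67)]
lid_hinge side [(array([274., 142.]), 0.82)]
lid_hinge wrist []
    (array([ 655.6, -151.1,  153.2]), [0.2, 0.2])
cap_top scene [(array([139., 154.]), 0.9)]
cap_top side [(array([272., 121.]), 0.84)]
cap_top wrist []
    (array([ 676.4, -169. ,  198.4]), [3.2, 3.2])
ring_a scene [(array([295., 197.]), 0.73), (array([354., 202.]), 0.45)]
ring_a side [(array([251., 247.]), 0.81), (array([235., 293.]), 0.65)]
ring_a wrist []
    (array([532.2, 143.7,  55.7]), [1.6, 1.6])
ring_b scene [(array([295., 197.]), 0.73), (array([354., 202.]), 0.45)]
ring_b side [(array([251., 247.]), 0.81), (array([235., 293.]), 0.65)]
ring_b wrist []
    (array([532.2, 143.7,  55.7]), [1.6, 1.6])
{'time_s': 1.35, 'joints': array([-1.4,  0.3,  1.5, -0. ,  1.3, -0.2]), 'dq': array([ 0., -0., -0.,  0.,  0., -0.]), 'tau': array([  0. , -41.2, -26. ,  -0. ,   0. ,   0. ]), 'eef_pos': array([ 206.2, -482.8,  231.3]), 'ee_rot': array([-0. ,  1. ,  0.2, -0. ]), 'force': array([-0. , -0.4, -0.3]), 'wrist_torque': array([-0. ,  0.1,  0. ]), 'grip_force': 0.0, 'grip_width': 0.9988967258783742}
```

```bash
python3 - <<'E'
import cv2,numpy as np
a=cv2.imread('pics/scene0.png');b=cv2.imread('pics/side0.png')
A=cv2.resize(a[90:290,80:430],None,fx=2.2,fy=2.2)[:300*2]
print(A.shape)
cv2.imwrite('pics/v1.png',A)
cv2.imwrite('pics/v2.png',cv2.resize(b[80:340,150:400],None,fx=2.3,fy=2.3))
E
```

```text
(440, 770, 3)
```

View pics/v1.png

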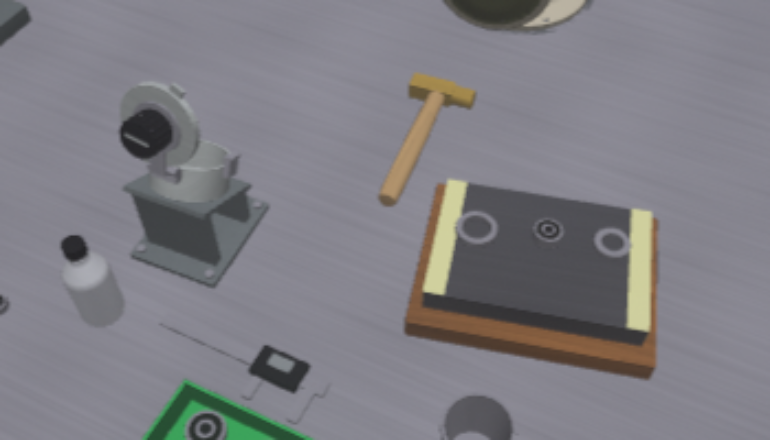

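View pics/v2.png

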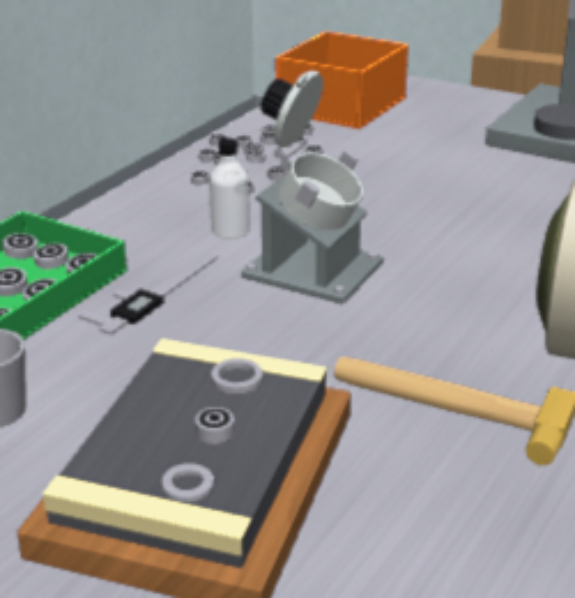

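The bearing is the sealed disc in the middle of the row (scene ≈(329,195)), with open rings at ≈(297,193) and ≈(358,200). The tin is at ≈(167,165), with its lid open and the knob pointing back.

```bash
cat >> h.py <<'E'
def rows(T,Rt,n,c,p0=None,R0=None):
    """n equal rows from (p0,R0) (default: present pose) to (T,Rt), in local axes"""
    if p0 is None: p0,R0,_=pose()
    rv=(R0.inv()*Rt).as_rotvec()/n; D=(np.array(T)-p0)/n; out=[];R=R0
    for i in range(n):
        out.append([c]+[round(float(v)/1000,4) for v in R.inv().apply(D)]+[round(float(v),4) for v in rv]); R=R*Rn.from_rotvec(rv)
    return out
def down(yaw,tilt=None):  # tool z down, tool x at world heading yaw
    x=np.array([np.cos(yaw),np.sin(yaw),0]);z=np.array([0,0,-1.]);return Rn.from_matrix(np.c_[x,np.cross(z,x),z])
E
cat > fit.py <<'E'
from h import *
from scipy.optimize import least_squares
def tinframe(v):
    th=np.radians(26); yaw=v[3]
    return Rn.from_euler('z',yaw)*Rn.from_euler('y',-th)   # z leans to -x, x up the slope
def pts(v):
    R=tinframe(v);f=np.array(v[:3]);a=v[4]
    h=[52,0,34];ct=[52-52*np.cos(a)+41*np.sin(a),0,34+52*np.sin(a)+41*np.cos(a)]
    return {k:f+R.apply(x) for k,x in dict(tin_floor=[0,0,0],tin_mouth=[0,0,34],lid_hinge=h,cap_top=ct).items()}
def fit(obs,v0=(622,-160,85,0,1.75)):
    r=lambda v:np.concatenate([w*(proj(p,pts(v)[k])-uv) for p,k,uv,w in obs])
    s=least_squares(r,v0,loss='soft_l1',f_scale=2,x_scale=[10,10,10,.1,.1]);return s.x,r(s.x).reshape(-1,2)
def look(shots):
    obs=[]
    for n,p in shots.items():
        for k in('tin_floor','tin_mouth','lid_hinge','cap_top'):
            l=ctrl.landmark_of(k,p)
            if l and l[0]['score']>.4: obs.append((p,k,np.array(l[0]['point']),1.))
    v,r=fit(obs);return v,r,obs
E
python3 - <<'E'
from fit import *
np.set_printoptions(precision=2,suppress=True)
P={n:ctrl.capture(n) for n in('scene','side')}
v,r,o=look(P);print(v);print([(k,x) for (_,k,_,_),x in zip(o,r)]);print(pts(v))
b=tri([(P[n],ctrl.landmark_of('bearing',P[n])[0]['point']) for n in P])[0];print(b)
ra=onz(P['scene'],ctrl.landmark_of('ring_a',P['scene'])[0]['point'],60)
l=ctrl.landmark_of('ring_a',P['scene']);R=[onz(P['scene'],x['point'],60)for x in l[:2]];print(R)
for n in P:
  for x in ctrl.landmark_of('bearing',P[n])[:1]:print(n,onz(P[n],x['point'],60))
d=R[1]-R[0];print('row heading',np.arctan2(d[1],d[0]))
p,R0,s=pose();print(p,R0.as_matrix(),s['joints'])
E
```

```text
[ 625.33 -156.     91.39   -0.09    1.7 ]
[('tin_floor', array([0.62, 0.27])), ('tin_mouth', array([0.06, 1.32])), ('lid_hinge', array([-2.27, -0.95])), ('cap_top', array([ 0.74, -0.55])), ('tin_floor', array([-1.7 ,  0.56])), ('tin_mouth', array([ 1.59, -1.07])), ('lid_hinge', array([2.16, 3.23])), ('cap_top', array([-2.33, -1.26]))]
{'tin_floor': array([ 625.33, -156.  ,   91.39]), 'tin_mouth': array([ 610.49, -154.66,  121.95]), 'lid_hinge': array([ 657.03, -158.88,  144.74]), 'cap_top': array([ 679.33, -160.9 ,  207.06])}
[597.96 280.93 131.67]
[array([536.35, 141.07,  60.  ]), array([481.89, 286.04,  60.  ])]
scene [498.64 220.61  60.  ]
side [672.15 284.8   60.  ]
row heading 1.9301571865565632
[ 206.28 -482.8   231.31] [[ 0.92  0.39  0.  ]
 [ 0.39 -0.92 -0.  ]
 [-0.    0.   -1.  ]] [-1.39  0.31  1.5  -0.    1.33 -0.22]
```

```bash
python3 - <<'E'
from h import *
for r in rows([500,218,190],down(1.93),16,-1): print(r)
E
```

```text
[-1, 0.0341, -0.0331, 0.0026, 0.0, 0.0, -0.0954]
[-1, 0.0371, -0.0297, 0.0026, 0.0, 0.0, -0.0954]
[-1, 0.0397, -0.026, 0.0026, 0.0, 0.0, -0.0954]
[-1, 0.042, -0.0221, 0.0026, 0.0, 0.0, -0.0954]
[-1, 0.044, -0.018, 0.0026, 0.0, 0.0, -0.0954]
[-1, 0.0455, -0.0137, 0.0026, 0.0, 0.0, -0.0954]
[-1, 0.0466, -0.0093, 0.0026, 0.0, 0.0, -0.0954]
[-1, 0.0472, -0.0049, 0.0026, 0.0, 0.0, -0.0954]
[-1, 0.0475, -0.0003, 0.0026, 0.0, 0.0, -0.0954]
[-1, 0.0473, 0.0042, 0.0026, 0.0, 0.0, -0.0954]
[-1, 0.0467, 0.0087, 0.0026, 0.0, 0.0, -0.0954]
[-1, 0.0457, 0.0131, 0.0026, 0.0, 0.0, -0.0954]
[-1, 0.0442, 0.0174, 0.0026, 0.0, 0.0, -0.0954]
[-1, 0.0423, 0.0215, 0.0026, 0.0, 0.0, -0.0954]
[-1, 0.0401, 0.0254, 0.0026, 0.0, 0.0, -0.0954]
[-1, 0.0375, 0.0291, 0.0026, 0.0, 0.0, -0.0954]
```

Call:
send_rows --pt "-1 0.034 -0.033 0.0026 0 0 -0.095" --pt "-1 0.037 -0.03 0.0026 0 0 -0.095" --pt "-1 0.04 -0.026 0.0026 0 0 -0.095" --pt "-1 0.042 -0.022 0.0026 0 0 -0.095" --pt "-1 0.044 -0.018 0.0026 0 0 -0.095" --pt "-1 0.0455 -0.014 0.0026 0 0 -0.095" --pt "-1 0.0465 -0.009 0.0026 0 0 -0.095" --pt "-1 0.047 -0.005 0.0026 0 0 -0.095" --pt "-1 0.0475 0 0.0026 0 0 -0.095" --pt "-1 0.047 0.004 0.0026 0 0 -0.095"

```text
time_s: 3.4
eef_pos: [390.9, -43.9, 205.5]
ee_rot: [0.0, 0.779, 0.628, 0.0]
force: [0.9, -0.1, -0.4]
grip_width: 0.996
grip_force: 0.0
```

Call:
send_rows --pt "-1 0.0465 0.009 0.0026 0 0 -0.095" --pt "-1 0.0455 0.013 0.0026 0 0 -0.095" --pt "-1 0.044 0.0175 0.0026 0 0 -0.095" --pt "-1 0.0425 0.0215 0.0026 0 0 -0.095" --pt "-1 0.04 0.0255 0.0026 0 0 -0.095" --pt "-1 0.0375 0.029 0.0026 0 0 -0.095" --pt "-1 0 0 0 0 0 0" --pt "-1 0 0 0 0 0 0" --pt "-1 0 0 0 0 0 0" --pt "-1 0 0 0 0 0 0"

```text
time_s: 4.65
eef_pos: [502.1, 215.6, 190.0]
ee_rot: [0.0, 0.572, 0.82, 0.0]
force: [-0.1, -0.0, -0.3]
grip_width: 0.999
grip_force: 0.0
```

```bash
python3 - <<'E'
from h import *
np.set_printoptions(precision=1,suppress=True)
p=ctrl.capture('wrist');save(p,'w1.png');print(pose()[0],pose()[1].as_matrix()[:,0],pose()[2]['joints'],pose()[2]['time_s'])
for q in('bearing','ring_a'):
  for x in ctrl.landmark_of(q,p): print(q,x['score'],x['point'],onz(p,x['point'],60))
  for x in ctrl.boxes_of(q,p):
    e=x['extent'];c=(e[0]+e[2]/2,e[1]+e[3]/2);print('box',x['score'],e,onz(p,c,67))
E
```

```text
[502.1 215.7 190. ] [-0.3  0.9 -0. ] [ 0.2  0.4  1.5 -0.   1.3 -0.2] 4.7
bearing 0.74 [254.9, 186.5] [505.9 212.   60. ]
box 0.61 [236.0, 169.6, 38.3, 36.1] [505.8 213.   67. ]
ring_a 0.86 [258.6, 104.5] [483.4 282.3  60. ]
ring_a 0.83 [254.3, 256.8] [530.8 142.9  60. ]
box 0.82 [235.5, 80.2, 43.9, 48.9] [482.4 281.9  67. ]
box 0.81 [232.7, 236.2, 41.3, 46.1] [529.4 143.7  67. ]
```

View pics/w1.png

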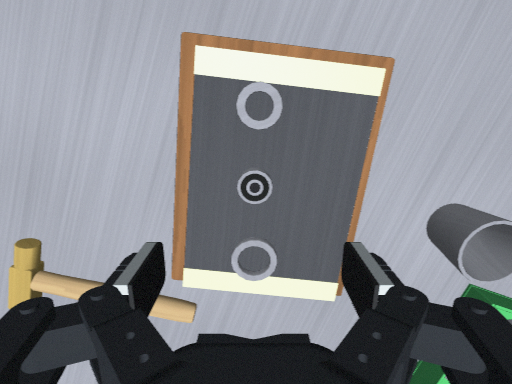

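The bearing sits at (255,187) in the wrist view, between two open rings, which gives (506,212.5). I'll descend and grip there.

Call:
send_rows --pt "-1 -0.004 0.0025 0.04 0 0 0" --pt "-1 0 0 0.04 0 0 0" --pt "-1 0 0 0.03 0 0 0" --pt "-1 0 0 0.0185 0 0 0" --pt "-1 0 0 0 0 0 0" --pt "1 0 0 0 0 0 0" --pt "1 0 0 0 0 0 0" --pt "1 0 0 0 0 0 0" --pt "1 0 0 0 0 0 0" --pt "1 0 0 0 0 0 0" --squeeze 40

```text
time_s: 6.15
eef_pos: [506.1, 213.5, 62.0]
ee_rot: [0.0, 0.572, 0.82, 0.0]
force: [-1.6, 0.5, 6.0]
grip_width: 0.35
grip_force: 39.3
```

```bash
cat >> fit.py <<'E'
def tinpose(v,x,z,h=np.pi/2,tilt=0):
    """TCP at tin coords (x,0,z above floor), tool z along -tin z; tool x at angle h from tin x"""
    R=tinframe(v); T=np.array(v[:3])+R.apply([x,0,z])
    c,s=np.cos(h),np.sin(h); X=np.array([c,s,0]);Z=np.array([0,0,-1.])
    return T,R*Rn.from_euler('y',tilt)*Rn.from_matrix(np.c_[X,np.cross(Z,X),Z])
E
python3 - <<'E'
from fit import *
p,R0,s=pose(); v=[625,-156,91,-.09,1.7]
p1=p+[0,0,130]; T,Rt=tinpose(v,-5,34+95); print(T)
for r in rows(T,Rt,10,1,p1,R0): print(r)
E
```

```text
[ 564.20321258 -150.51346749  204.75257624]
[1, -0.0362, -0.0071, -0.0013, -0.0445, -0.0101, 0.0435]
[1, -0.0364, -0.0055, -0.0012, -0.0445, -0.0101, 0.0435]
[1, -0.0367, -0.0039, -0.001, -0.0445, -0.0101, 0.0435]
[1, -0.0368, -0.0022, -0.0008, -0.0445, -0.0101, 0.0435]
[1, -0.0369, -0.0006, -0.0005, -0.0445, -0.0101, 0.0435]
[1, -0.0369, 0.001, -0.0001, -0.0445, -0.0101, 0.0435]
[1, -0.0368, 0.0026, 0.0003, -0.0445, -0.0101, 0.0435]
[1, -0.0366, 0.0042, 0.0009, -0.0445, -0.0101, 0.0435]
[1, -0.0364, 0.0057, 0.0015, -0.0445, -0.0101, 0.0435]
[1, -0.0361, 0.0072, 0.0021, -0.0445, -0.0101, 0.0435]
```

Call:
send_rows --pt "1 0 0 -0.03 0 0 0" --pt "1 0 0 -0.05 0 0 0" --pt "1 0 0 -0.05 0 0 0" --pt "1 -0.036 -0.007 -0.001 -0.0445 -0.01 0.0435" --pt "1 -0.0365 -0.0055 -0.001 -0.0445 -0.01 0.0435" --pt "1 -0.0365 -0.004 -0.001 -0.0445 -0.01 0.0435" --pt "1 -0.037 -0.002 -0.001 -0.0445 -0.01 0.0435" --pt "1 -0.037 -0.0005 -0.0005 -0.0445 -0.01 0.0435" --pt "1 -0.037 0.001 0 -0.0445 -0.01 0.0435" --pt "1 -0.037 0.0025 0.0005 -0.0445 -0.01 0.0435"

```text
time_s: 7.4
eef_pos: [546.6, -42.9, 199.7]
ee_rot: [0.117, 0.682, 0.713, 0.107]
force: [-0.1, -0.2, 0.2]
grip_width: 0.35
grip_force: 39.7
```

Call:
send_rows --pt "1 -0.0365 0.004 0.001 -0.0445 -0.01 0.0435" --pt "1 -0.0365 0.0055 0.0015 -0.0445 -0.01 0.0435" --pt "1 -0.036 0.007 0.002 -0.0445 -0.01 0.0435" --pt "1 0 0 0 0 0 0" --pt "1 0 0 0 0 0 0" --pt "1 0 0 0 0 0 0" --pt "1 0 0 0 0 0 0" --pt "1 0 0 0 0 0 0" --pt "1 0 0 0 0 0 0" --pt "1 0 0 0 0 0 0"

```text
time_s: 8.65
eef_pos: [563.5, -150.8, 203.0]
ee_rot: [0.165, 0.719, 0.658, 0.151]
force: [-0.3, 0.8, -1.7]
grip_width: 0.352
grip_force: 39.7
```

```bash
python3 - <<'E'
from fit import *
np.set_printoptions(precision=2,suppress=True)
P={n:ctrl.capture(n) for n in('wrist','scene','side')};save(P['wrist'],'w2.png')
p,R,s=pose();print(p,R.as_matrix(),s['joints'],s['grip_width'],s['time_s'])
v,r,o=look(P);print(v)
for (_,k,uv,_),x in zip(o,r):print(k,uv,x)
K=P['wrist'];print(np.array(K['R']),ray(K,(256,192))[0])
for k in P: print(k,[(x['extent'],x['score']) for x in ctrl.boxes_of('bearing',P[k])[:2]])
E
```

```text
[ 563.46 -150.81  203.  ] [[ 0.09  0.9   0.44]
 [ 1.   -0.08 -0.04]
 [ 0.    0.44 -0.9 ]] [-0.55  0.25  1.73  0.28  0.77 -0.62] 0.35475533332835935 8.8
[ 624.57 -159.33   87.45    0.08    1.65]
tin_floor [260.6 184.3] [-2.41  0.65]
tin_mouth [259.9 200.9] [-0.82 -2.02]
lid_hinge [320.1 189.5] [1.54 0.39]
cap_top [404.6 206.1] [0.48 0.18]
tin_floor [170.1 170. ] [-4.36  3.  ]
tin_mouth [168.8 157.4] [-2.23  2.67]
lid_hinge [153.9 166.6] [0.45 0.43]
cap_top [140.1 152.8] [ 3.37 -0.14]
tin_floor [282.8 168.3] [ 3.6  -0.85]
tin_mouth [290.  157.7] [ 1.89 -0.19]
cap_top [269.2 122.1] [-0.89 -1.04]
[[ 0.9  -0.08  0.44]
 [-0.21 -0.94  0.26]
 [ 0.39 -0.32 -0.86]] [508.22 -72.35 329.91]
wrist [([223.7, 214.6, 59.6, 68.2], 0.93), ([0.0, 0.0, 59.6, 12.2], 0.66)]
scene [([178.0, 114.3, 6.9, 11.7], 0.65)]
side [([301.6, 123.1, 14.8, 11.5], 0.6)]
```

View pics/w2.png

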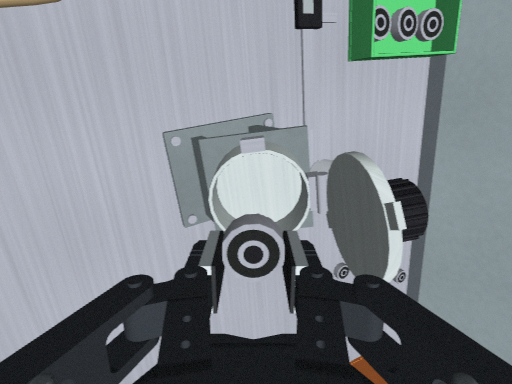

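Wrist view: the bearing is held squarely at (254,253), the tin mouth is at about (260,197), and the lid stands at right (disc 330–400). The gripper's knuckles are wide along the closing line. I'll turn the tool so they open along tin y, clear of the lid.

```bash
python3 - <<'E'
from fit import *
p,R0,s=pose(); v=[624.5,-158.5,88,.06,1.65]
T,Rt=tinpose(v,-3,125,np.pi)
for r in rows(T,Rt,10,1,p,R0): print(r)
E
```

```text
[1, -0.0011, 0.0002, 0.0006, -0.0053, 0.0051, -0.1705]
[1, -0.0011, 0.0001, 0.0006, -0.0053, 0.0051, -0.1705]
[1, -0.0011, -0.0001, 0.0005, -0.0053, 0.0051, -0.1705]
[1, -0.0011, -0.0003, 0.0005, -0.0053, 0.0051, -0.1705]
[1, -0.001, -0.0005, 0.0005, -0.0053, 0.0051, -0.1705]
[1, -0.0009, -0.0007, 0.0005, -0.0053, 0.0051, -0.1705]
[1, -0.0008, -0.0008, 0.0005, -0.0053, 0.0051, -0.1705]
[1, -0.0006, -0.0009, 0.0005, -0.0053, 0.0051, -0.1705]
[1, -0.0005, -0.001, 0.0005, -0.0053, 0.0051, -0.1705]
[1, -0.0003, -0.0011, 0.0005, -0.0053, 0.0051, -0.1705]
```

Call:
send_rows --pt "1 -0.001 0 0.0005 -0.005 0.005 -0.17" --pt "1 -0.001 0 0.0005 -0.005 0.005 -0.17" --pt "1 -0.001 0 0.0005 -0.005 0.005 -0.17" --pt "1 -0.001 0 0.0005 -0.005 0.005 -0.17" --pt "1 -0.001 -0.0005 0.0005 -0.005 0.005 -0.17" --pt "1 -0.001 -0.0005 0.0005 -0.005 0.005 -0.17" --pt "1 -0.001 -0.001 0.0005 -0.005 0.005 -0.17" --pt "1 -0.0005 -0.001 0.0005 -0.005 0.005 -0.17" --pt "1 -0.0005 -0.001 0.0005 -0.005 0.005 -0.17" --pt "1 0 -0.001 0.0005 -0.005 0.005 -0.17"

```text
time_s: 10.8
eef_pos: [567.0, -161.6, 199.3]
ee_rot: [0.224, -0.029, 0.974, 0.005]
force: [-0.1, 1.0, -0.6]
grip_width: 0.354
grip_force: 39.8
```

```bash
python3 - <<'E'
from fit import *
np.set_printoptions(precision=2,suppress=True)
P={n:ctrl.capture(n) for n in('wrist','scene','side')};save(P['wrist'],'w3.png')
p,R,s=pose();print(p,s['joints'],s['time_s'])
v,r,o=look(P);print(v)
for (_,k,uv,_),x in zip(o,r):print(k,uv,x)
ow=[x for x in o if x[0] is P['wrist']]
v0=v.copy()
print('wrist only',fit(ow,v)[0])
F=tinframe(v);print('TCP in tin',F.inv().apply(p-v[:3]),'axes',(F.inv()*R).as_matrix())
E
```

```text
[ 566.97 -161.57  199.24] [-0.59  0.28  1.7   0.37  0.83 -2.42] 10.95
[ 627.05 -162.13   88.84   -0.09    0.25]
tin_floor [248.5 189.6] [ 0.41 -0.38]
tin_mouth [249.8 199.5] [1.12 1.66]
cap_top [253.6 243.1] [-0.68  0.69]
tin_floor [165.4 174.8] [-1.33 -1.88]
tin_mouth [165.7 158. ] [0.06 2.31]
lid_hinge [150.7 165. ] [-0.11  1.16]
tin_floor [284.4 166. ] [1.7  0.34]
tin_mouth [291.1 156.3] [-0.01  0.46]
lid_hinge [272.9 143.3] [3.1  0.95]
cap_top [270.7 121.3] [24.91 17.01]
wrist only [ 649.93 -162.17   63.87   -0.16    0.33]
TCP in tin [ -5.44  -4.71 125.48] axes [[-0.99 -0.12 -0.01]
 [-0.12  0.99  0.06]
 [-0.    0.06 -1.  ]]
```

View pics/w3.png

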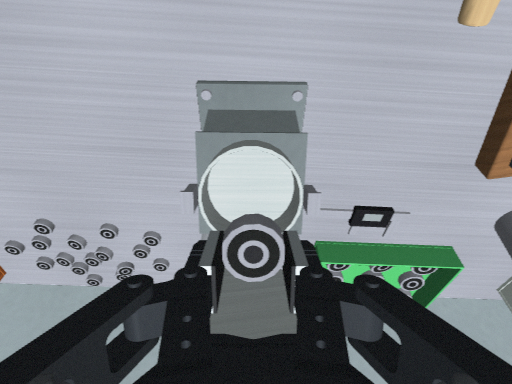

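```bash
python3 - <<'E'
import fit as F
from fit import *
np.set_printoptions(precision=2,suppress=True)
op=F.pts
def pts2(v):
    d=op(v);R=tinframe(v)
    d['hp']=v[:3]+R.apply([0,53,41]);d['hm']=v[:3]+R.apply([0,-53,41]);return d
F.pts=pts2
obs=[]
for n in('wrist','scene','side'):
    p=ctrl.capture(n)
    for k in('tin_floor','tin_mouth','lid_hinge','cap_top'):
        l=ctrl.landmark_of(k,p)
        if l and l[0]['score']>.4 and not(n=='wrist' and k in('cap_top','lid_hinge')): obs.append((p,k,np.array(l[0]['point']),2. if n=='wrist' else 1.))
    if n=='wrist': obs+=[(p,'hp',np.array([312,195.]),1.5),(p,'hm',np.array([189,197.]),1.5)]
v,r=F.fit(obs,(625,-160,88,.05,1.65));print(v)
for (_,k,uv,_),x in zip(obs,r):print(k,uv,x)
p,R,s=pose();f=tinframe(v);print('TCP in tin',f.inv().apply(p-v[:3]),(f.inv()*R).as_matrix()[:,0])
E
```

```text
[ 627.48 -161.36   83.94    0.04    1.62]
tin_floor [249.5 186.2] [ 0.48 -0.31]
tin_mouth [249.8 200.3] [-0.52 -6.1 ]
hp [312. 195.] [4.85 8.55]
hm [189. 197.] [-8.27  3.24]
tin_floor [166.1 171.7] [-1.49  2.79]
tin_mouth [164.4 159.8] [1.24 1.89]
lid_hinge [154.  168.3] [-1.33  0.18]
cap_top [140.7 152.6] [1.04 0.92]
tin_floor [284.  164.1] [1.79 4.05]
tin_mouth [290.4 156.2] [0.75 2.16]
lid_hinge [274.2 142.7] [0.66 3.93]
cap_top [268.6 125.9] [ 0.1  -4.26]
TCP in tin [ -3.77   2.22 130.19] [-1.   -0.01  0.  ]
```

Wrist view: the hooks at (189,195) and (312,195) and the square plate edges show the tool yaw matches the tin, with the tin centre about 2 mm to tool −y. I'll lower and release.

Call:
send_rows --pt "1 0 -0.002 0.03 0 0 0" --pt "1 0 0 0.03 0 0 0" --pt "1 0 0 0.03 0 0 0" --pt "1 0 0 0.02 0 0 0" --pt "1 0 0 0 0 0 0" --pt "1 0 0 0 0 0 0" --pt "0.1 0 0 0 0 0 0" --pt "0.1 0 0 0 0 0 0" --pt "0.1 0 0 0 0 0 0" --pt "0.1 0 0 0 0 0 0"

```text
time_s: 13.55
eef_pos: [615.1, -160.9, 100.5]
ee_rot: [0.224, -0.027, 0.974, 0.006]
force: [0.6, -0.3, -0.8]
grip_width: 0.449
grip_force: 0.0
```

Call:
send_rows --pt "0.1 0 0 -0.02 0 0 0" --pt "0.1 0 0 -0.03 0 0 0" --pt "0.1 0 0 -0.03 0 0 0" --pt "0.1 0 0 -0.04 0 0 0" --pt "1 0 0 -0.04 0 0 0" --pt "1 0 0 -0.04 0 0 0" --pt "1 0 0 0 0 0 0" --pt "1 0 0 0 0 0 0" --pt "1 0 0 0 0 0 0" --pt "1 0 0 0 0 0 0"

```text
time_s: 14.8
eef_pos: [527.8, -165.4, 279.3]
ee_rot: [0.224, -0.027, 0.974, 0.006]
force: [-0.2, -0.2, -0.1]
grip_width: -0.0
grip_force: 0.0
```

```bash
python3 - <<'E'
from fit import *
np.set_printoptions(precision=2,suppress=True)
P={n:ctrl.capture(n) for n in('wrist','scene','side')}
w=P['wrist']['img'];sd=P['side']['img']
cv2.imwrite('pics/v4.png',np.hstack([cv2.resize(w[60:320,130:380],None,fx=1.6,fy=1.6),cv2.resize(sd[60:220,180:340],(396,416))[:416]])[:,:,::-1])
obs=[]
for n,p in P.items():
    for k in('tin_floor','tin_mouth','lid_hinge','cap_top'):
        l=ctrl.landmark_of(k,p)
        if l and l[0]['score']>.4: obs.append((p,k,np.array(l[0]['point']),1.));print(n,k,l[0])
v,r=fit(obs,(626.5,-160.5,86,.045,1.65));print(v);print(r)
print([[x['point'] for x in ctrl.landmark_of('bearing',P['wrist'])[:2]]],proj(P['wrist'],v[:3]))
p,R,s=pose();f=tinframe(v);print(p,s['time_s'],'TCP in tin',f.inv().apply(p-v[:3]),(f.inv()*R).as_matrix())
E
```

```text
wrist tin_floor {'point': [251.4, 167.9], 'score': 0.59}
wrist tin_mouth {'point': [251.4, 174.0], 'score': 0.7}
wrist lid_hinge {'point': [251.1, 216.4], 'score': 0.68}
scene tin_floor {'point': [164.3, 174.3], 'score': 0.59}
scene tin_mouth {'point': [166.2, 156.7], 'score': 0.56}
scene lid_hinge {'point': [153.4, 164.8], 'score': 0.65}
scene cap_top {'point': [138.9, 151.5], 'score': 0.88}
side tin_floor {'point': [286.0, 165.2], 'score': 0.88}
side tin_mouth {'point': [289.1, 159.5], 'score': 0.72}
side lid_hinge {'point': [273.2, 144.9], 'score': 0.97}
side cap_top {'point': [272.3, 122.2], 'score': 0.85}
[ 626.25 -161.8    86.99    0.01    1.6 ]
[[ 0.18 -0.68]
 [ 0.63 -0.23]
 [-0.85  1.43]
 [ 0.22 -1.05]
 [-0.49  3.76]
 [-1.19  2.21]
 [ 2.49 -0.2 ]
 [ 0.3   1.91]
 [ 2.49 -2.15]
 [ 2.34  0.53]
 [-2.33 -1.92]]
[[[250.9, 149.8]]] [251.58 167.22]
[ 527.77 -165.59  280.21] 15.6 TCP in tin [ -3.83  -2.81 216.85] [[-1.   -0.04 -0.  ]
 [-0.04  1.    0.02]
 [ 0.    0.02 -1.  ]]
```

View pics/v4.png

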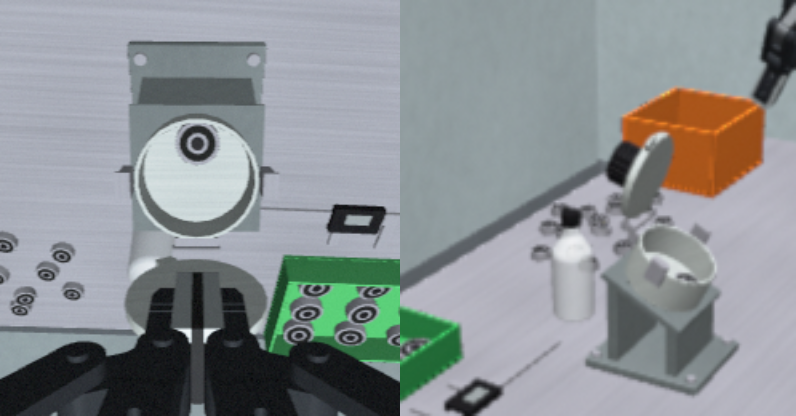

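The bearing lies in the tin, slid to the front wall at crop (197,143). The lid is still open at about 1.62, and the fingers are shut. Next I'll go behind the lid's top edge and push it along its arc.

```bash
python3 - <<'E'
import numpy as np
f=lambda t,s=92:np.array([52-s*np.cos(t)+8*np.sin(t)+11,34+s*np.sin(t)+8*np.cos(t)])
q=np.array([98,121.])
for t in np.r_[np.arange(1.75,.4,-.15),.4]:
    n=f(t);d=q-n;q=n;print(round(t,2),n.round(1),'dx,dz mm',d.round(1))
E
```

```text
1.75 [ 87.3 123.1] dx,dz mm [10.7 -2.1]
1.6 [ 73.7 125.7] dx,dz mm [13.6 -2.6]
1.45 [ 59.9 126.3] dx,dz mm [13.8 -0.6]
1.3 [ 46.1 124.8] dx,dz mm [13.8  1.5]
1.15 [ 32.7 121.2] dx,dz mm [13.4  3.5]
1.0 [ 20.  115.7] dx,dz mm [12.7  5.5]
0.85 [  8.3 108.4] dx,dz mm [11.7  7.3]
0.7 [-2.2 99.4] dx,dz mm [10.5  9. ]
0.55 [-11.3  88.9] dx,dz mm [ 9.  10.5]
0.4 [-18.6  77.2] dx,dz mm [ 7.4 11.7]
0.4 [-18.6  77.2] dx,dz mm [0. 0.]
```

Call:
send_rows --pt "1 -0.034 0.002 0 0 0 0" --pt "1 -0.034 0 0 0 0 0" --pt "1 -0.034 0 0 0 0 0" --pt "1 0 0 0.03 0 0 0" --pt "1 0 0 0.036 0 0 0" --pt "1 0 0 0.03 0 0 0" --pt "1 0 0 0 0 0 0" --pt "1 0 0 0 0 0 0" --pt "1 0 0 0 0 0 0" --pt "1 0 0 0 0 0 0"

```text
time_s: 16.85
eef_pos: [661.2, -156.5, 239.5]
ee_rot: [0.225, -0.027, 0.974, 0.006]
force: [-0.2, -0.7, 1.1]
grip_width: 0.002
grip_force: 0.0
```

```bash
python3 - <<'E'
from fit import *
np.set_printoptions(precision=2,suppress=True)
P={n:ctrl.capture(n) for n in('scene','side')}
cv2.imwrite('pics/v5.png',np.hstack([cv2.resize(P[n]['img'][y:y+160,x:x+160],None,fx=2.5,fy=2.5) for n,x,y in(('scene',90,70),('side',200,50))])[:,:,::-1])
v=[626.3,-161.5,87,.04,1.62]
p,R,s=pose();f=tinframe(v);print(p,s['time_s'],s['joints'],s['force'],'TCP in tin',f.inv().apply(p-v[:3]))
E
```

```text
[ 661.15 -156.44  239.05] 16.95 [-0.49  0.43  1.38  0.28  0.96 -2.24] [ 0.01 -0.32 -0.41] TCP in tin [ 98.13   3.66 121.31]
```

View pics/v5.png

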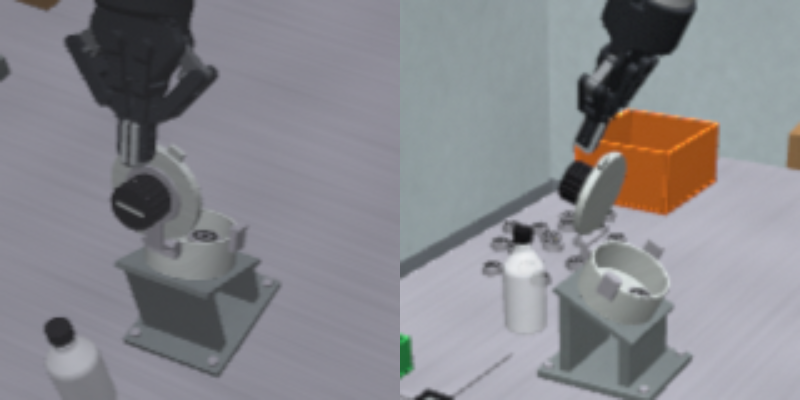

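The fingers are behind the lid's top edge and above the knob, as planned. I'll push along the arc.

Call:
send_rows --pt "1 0.0105 -0.002 -0.002 0 0 0" --pt "1 0.0135 0 -0.0025 0 0 0" --pt "1 0.014 0 -0.0005 0 0 0" --pt "1 0.014 0 0.0015 0 0 0" --pt "1 0.0135 0 0.0035 0 0 0" --pt "1 0.0125 0 0.0055 0 0 0" --pt "1 0.0115 0 0.0075 0 0 0" --pt "1 0.0105 0 0.009 0 0 0" --pt "1 0 0 0 0 0 0" --pt "1 0 0 0 0 0 0"

```text
time_s: 18.2
eef_pos: [581.3, -162.8, 175.1]
ee_rot: [0.224, -0.027, 0.974, 0.006]
force: [0.7, -0.6, 0.2]
grip_width: 0.0
grip_force: 0.0
```

```bash
python3 - <<'E'
from fit import *
np.set_printoptions(precision=2,suppress=True)
P={n:ctrl.capture(n) for n in('scene','side')}
cv2.imwrite('pics/v6.png',np.hstack([cv2.resize(P[n]['img'][y:y+160,x:x+160],None,fx=2.5,fy=2.5) for n,x,y in(('scene',90,70),('side',200,50))])[:,:,::-1])
v=[626.3,-161.5,87,.04,1.62]
for n in P: print([x for x in ctrl.landmark_of('cap_top',P[n])[:1]])
p,R,s=pose();f=tinframe(v);print(s['time_s'],s['force'],'TCP in tin',f.inv().apply(p-v[:3]))
E
```

```text
[{'point': [159.3, 137.8], 'score': 0.95}]
[{'point': [290.0, 128.0], 'score': 0.67}]
18.4 [-0.79 -0.47 -0.77] TCP in tin [-1.78  0.57 99.03]
```

View pics/v6.png

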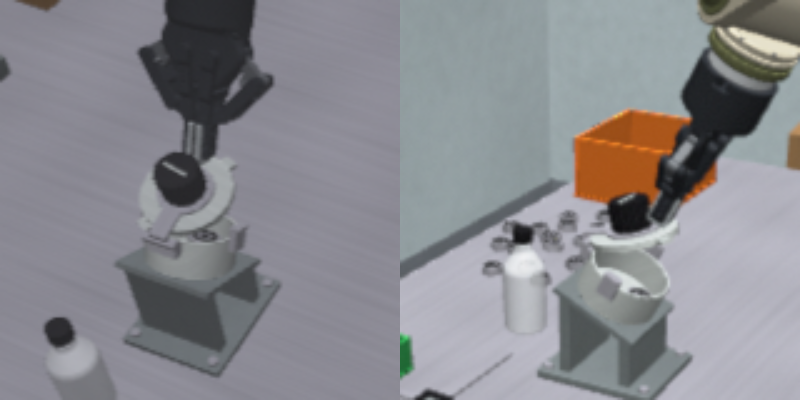

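The lid followed to about 0.65. I'll push a bit further, then move over the knob.

Call:
send_rows --pt "1 0.0075 0 0.009 0 0 0" --pt "1 0.0075 0 0.009 0 0 0" --pt "1 0 0 0 0 0 0" --pt "1 0.005 0 -0.03 0 0 0" --pt "1 -0.005 0 -0.03 0 0 0" --pt "1 -0.02 0 0 0 0 0" --pt "1 -0.016 0 0.01 0 0 0" --pt "1 0 0 0.015 0 0 0" --pt "1 0 0 0 0 0 0" --pt "1 0 0 0 0 0 0"

```text
time_s: 19.65
eef_pos: [592.1, -162.1, 199.2]
ee_rot: [0.224, -0.026, 0.974, 0.006]
force: [-0.8, -0.4, 0.3]
grip_width: -0.003
grip_force: 0.0
```

```bash
python3 - <<'E'
from fit import *
np.set_printoptions(precision=2,suppress=True)
v=np.array([626.3,-161.5,87,.04,.4])
obs=[]
for n in('scene','side','wrist'):
    q=ctrl.capture(n);l=ctrl.landmark_of('cap_top',q);print(n,l[:1])
    if l and n!='wrist': obs.append((q,l[0]['point']))
p,R,s=pose();f=tinframe(v);print(s['time_s'],s['force'],'TCP in tin',f.inv().apply(p-v[:3]))
X,e=tri(obs);print('cap in tin',f.inv().apply(X-v[:3]),e)
for a in(.6,.5,.4,.3):print(a,f.inv().apply(pts([*v[:4],a])['cap_top']-v[:3]),[proj(q,pts([*v[:4],a])['cap_top']) for q,_ in obs])
E
```

```text
scene []
side [{'point': [297.3, 136.4], 'score': 0.64}]
wrist [{'point': [250.3, 228.5], 'score': 0.78}]
19.95 [-0.45 -0.2   0.91] TCP in tin [ 18.97   0.68 116.13]
cap in tin [-230.72  991.73  692.19] [0.0]
0.6 [32.23 -0.   97.2 ] [array([291.56, 130.65])]
0.5 [26.02 -0.   94.91] [array([293.2, 132.8])]
0.4 [20.07 -0.   92.01] [array([294.66, 135.08])]
0.3 [14.44  0.   88.54] [array([295.91, 137.46])]
```

Call:
send_rows --pt "1 0 0 0.01 0 0 0" --pt "1 0 0 0.007 0 0 0" --pt "1 0.004 0 0.0045 0 0 0" --pt "1 0.004 0 0.0045 0 0 0" --pt "1 0.004 0 0.0045 0 0 0" --pt "1 0.004 0 0.0045 0 0 0" --pt "1 0.003 0 0.0045 0 0 0" --pt "1 0 0 0.001 0 0 0" --pt "1 0 0 0 0 0 0" --pt "1 0 0 0 0 0 0"

```text
time_s: 21.2
eef_pos: [592.8, -162.2, 155.8]
ee_rot: [0.224, -0.027, 0.974, 0.006]
force: [-15.1, 0.9, 15.6]
grip_width: -0.003
grip_force: 10.1
```

```bash
python3 - <<'E'
from fit import *
np.set_printoptions(precision=2,suppress=True)
v=np.array([626.3,-161.5,87,.04,.4])
P={n:ctrl.capture(n) for n in('scene','side')}
p,R,s=pose();f=tinframe(v);print(s['time_s'],s['force'],'TCP in tin',f.inv().apply(p-v[:3]))
for n,q in P.items():
    print(n,[x['point'] for x in ctrl.landmark_of('cap_top',q)[:1]],[proj(q,pts([*v[:4],a])['cap_top']) for a in (.2,.1,0)])
E
```

```text
21.3 [-15.28   1.25  14.88] TCP in tin [ 0.02  0.63 76.53]
scene [[166.5, 145.0]] [array([165.  , 141.54]), array([166.04, 142.85]), array([166.93, 144.38])]
side [[305.0, 146.0]] [array([296.95, 139.93]), array([297.77, 142.45]), array([298.34, 144.99])]
```

Call:
send_rows --pt "1 -0.002 0 0.001 0 0 0" --pt "1 0 0 0.001 0 0 0" --pt "1 0 0 0 0 0 0" --pt "1 0 0 0 0 0 0" --pt "1 0 0 0 0 0 0" --pt "1 0 0 0 0 0 0" --pt "1 0 0 0 0 0 0" --pt "1 0 0 0 0 0 0" --pt "1 0 0 0 0 0 0" --pt "1 0 0 0 0 0 0"

```text
time_s: 22.65
eef_pos: [593.5, -162.2, 155.3]
ee_rot: [0.222, -0.028, 0.975, 0.006]
force: [-41.1, -0.6, 31.6]
grip_width: 0.002
grip_force: 23.1
```

The lid is seated, as the force rises steeply with no travel. I'll back off, open and look.

Call:
send_rows --pt "1 0 0 -0.03 0 0 0" --pt "1 0 0 -0.05 0 0 0" --pt "-1 0 0 0 0 0 0" --pt "-1 0 0 0 0 0 0" --pt "-1 0 0 0 0 0 0" --pt "-1 0 0 0 0 0 0" --pt "-1 0 0 0 0 0 0" --pt "-1 0 0 0 0 0 0" --pt "-1 0 0 0 0 0 0" --pt "-1 0 0 0 0 0 0"

```text
time_s: 23.9
eef_pos: [560.9, -163.8, 225.8]
ee_rot: [0.224, -0.027, 0.974, 0.006]
force: [0.3, 0.6, -0.1]
grip_width: 1.0
grip_force: 0.0
```

```bash
python3 - <<'E'
from fit import *
np.set_printoptions(precision=2,suppress=True)
v=np.array([626.3,-161.5,87,.04,0])
P={n:ctrl.capture(n) for n in('wrist','scene','side')}
p,R,s=pose();f=tinframe(v);print(s['time_s'],s['joints'],s['grip_width'],'TCP in tin',f.inv().apply(p-v[:3]),(f.inv()*R).as_matrix()[:,2])
obs=[]
for n,q in P.items():
    l=ctrl.landmark_of('cap_top',q)[:1];print(n,[x['point'] for x in l],proj(q,pts(v)['cap_top']))
    if l:obs.append((q,l[0]['point']))
    b=ctrl.boxes_of('cap_top',q)[:1];print(b)
X,e=tri(obs);print('cap in tin',f.inv().apply(X-v[:3]),e)
o,d=ray(*obs[0]);n=f.apply([0,0,1]);print('wrist ray at top plane',f.inv().apply(o+d*((v[:3]-o)@n+75)/(d@n)-v[:3]))
cv2.imwrite('pics/v7.png',np.hstack([P['wrist']['img'][60:360,80:430],cv2.resize(P['side']['img'][80:230,220:370],None,fx=2,fy=2)])[:,:,::-1])
E
```

```text
24.05 [-0.61  0.24  1.67  0.35  0.89 -2.41] 0.9978981559840928 TCP in tin [  1.99   0.31 153.39] [-0.    0.01 -1.  ]
wrist [[251.4, 194.9]] [252.08 197.23]
[{'extent': [199.7, 126.1, 103.4, 111.1], 'score': 0.89}]
scene [[164.5, 143.3]] [166.93 144.38]
[{'extent': [144.9, 142.3, 42.3, 25.6], 'score': 0.76}]
side [[302.0, 145.9]] [298.34 144.99]
[{'extent': [278.5, 141.8, 31.8, 29.9], 'score': 0.9}]
cap in tin [-3.96 -4.59 75.49] [4.5, 3.9, 4.1]
wrist ray at top plane [-1.87 -0.54 75.  ]
```

View pics/v7.png

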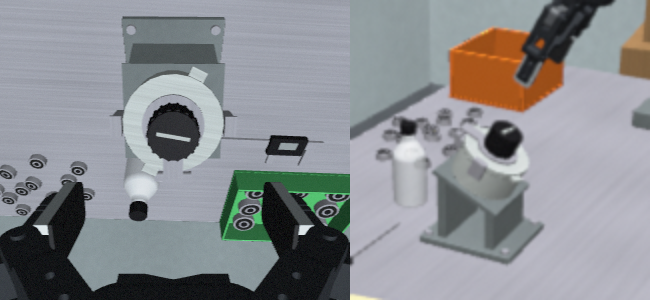

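The lid is shut flush, with the ears at crop (197,75) and (150,170) and the knob centred near (173,136). I'll descend and grip the knob.

Call:
send_rows --pt "-1 0.003 -0.0005 0.03 0 0 0" --pt "-1 0 0 0.03 0 0 0" --pt "-1 0 0 0.027 0 0 0" --pt "-1 0 0 0.015 0 0 0" --pt "-1 0 0 0 0 0 0" --pt "1 0 0 0 0 0 0" --pt "1 0 0 0 0 0 0" --pt "1 0 0 0 0 0 0" --pt "1 0 0 0 0 0 0" --pt "1 0 0 0 0 0 0" --squeeze 40

```text
time_s: 25.6
eef_pos: [602.7, -162.0, 133.5]
ee_rot: [0.225, -0.027, 0.974, 0.006]
force: [-5.7, 2.9, 6.4]
grip_width: 0.451
grip_force: 40.2
```

Call:
send_rows --pt "1 0 0 0 0 0 0.13" --pt "1 0 0 0 0 0 0.13" --pt "1 0 0 0 0 0 0.13" --pt "1 0 0 0 0 0 0.13" --pt "1 0 0 0 0 0 0.13" --pt "1 0 0 0 0 0 0.13" --pt "1 0 0 0 0 0 0.13" --pt "1 0 0 0 0 0 0.13" --pt "1 0 0 0 0 0 0" --pt "1 0 0 0 0 0 0"

```text
time_s: 26.85
eef_pos: [602.7, -162.0, 133.5]
ee_rot: [0.192, 0.461, 0.859, 0.117]
force: [-5.3, 1.6, 7.1]
grip_width: 0.45
grip_force: 40.3
```

```bash
python3 - <<'E'
from h import *
np.set_printoptions(precision=2,suppress=True)
p,R,s=pose();print(s['time_s'],s['joints'],s['force'],R.inv().apply(s['wrist_torque']),s['grip_width'])
E
```

```text
26.85 [-0.56  0.43  1.67  0.4   0.69 -1.41] [-5.31  1.61  7.08] [0.29 0.41 0.11] 0.44963495708840395
```

Torque is still only friction. I'll continue to the stop.

Call:
send_rows --pt "1 0 0 0 0 0 0.06" --pt "1 0 0 0 0 0 0.06" --pt "1 0 0 0 0 0 0.06" --pt "1 0 0 0 0 0 0.05" --pt "1 0 0 0 0 0 0.03" --pt "1 0 0 0 0 0 0" --pt "1 0 0 0 0 0 0" --pt "1 0 0 0 0 0 0" --pt "1 0 0 0 0 0 0" --pt "1 0 0 0 0 0 0"

```text
time_s: 28.1
eef_pos: [603.3, -163.9, 133.8]
ee_rot: [0.177, 0.568, 0.792, 0.139]
force: [-0.4, -6.8, 1.9]
grip_width: 0.452
grip_force: 40.0
```

```bash
python3 - <<'E'
from h import *
np.set_printoptions(precision=2,suppress=True)
p,R,s=pose();print(s['time_s'],s['joints'],s['force'],R.inv().apply(s['wrist_torque']),s['grip_width'])
E
```

```text
28.1 [-0.56  0.43  1.67  0.4   0.69 -1.15] [-0.39 -6.75  1.94] [ 0.58 -1.1  -0.59] 0.45214149127673386
```

Torque jumped to 0.6 N m, so the stop is reached. I'll release, back off and look.

Call:
send_rows --pt "-1 0 0 0 0 0 0" --pt "-1 0 0 0 0 0 0" --pt "-1 0 0 0 0 0 0" --pt "-1 0 0 0 0 0 0" --pt "-1 0 0 -0.03 0 0 0" --pt "-1 0 0 -0.04 0 0 0" --pt "-1 0 0 -0.04 0 0 0" --pt "-1 0 0 0 0 0 0" --pt "-1 0 0 0 0 0 0" --pt "-1 0 0 0 0 0 0"

```text
time_s: 29.35
eef_pos: [554.7, -164.4, 230.3]
ee_rot: [0.174, 0.569, 0.792, 0.14]
force: [-0.5, 1.2, -0.4]
grip_width: 0.997
grip_force: 0.0
```

```bash
python3 - <<'E'
from h import *
P={n:ctrl.capture(n) for n in('wrist','side')}
cv2.imwrite('pics/v8.png',np.hstack([P['wrist']['img'][60:360,80:430],cv2.resize(P['side']['img'][80:230,220:370],None,fx=2,fy=2)])[:,:,::-1])
print(pose()[2]['time_s'],pose()[2]['force'])
E
```

```text
29.45 [ 0.62680712 -0.50305962  0.18497999]
```

View pics/v8.png

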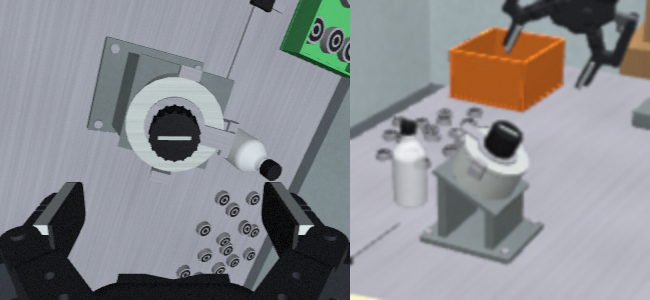

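The lid is flush, and the ears now sit under the hooks at crop (190,73) and (160,173). The gripper is clear, so I'll hand the job in.

```bash
python3 -c "
from rig import ctrl
print(ctrl.finish_job())"
```

```text
the job is handed in; nothing more can be done
None
```

The bearing is in the tin and released, the lid is shut and the cap is turned to its stop; the job is handed in, but the hand-in call returned no verdict.

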